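Lock a filter cartridge into its ring holder

ROBOT

A 7-joint arm with a two-finger parallel gripper is mounted at the origin on the work surface. World frame = base frame: x ahead of the robot, y to its left, z up, the work surface at z = 0. Lengths are in mm, angles in rad, forces in N, time in s.
With the tool pointing down it reaches from about 400 to 875 mm from the base axis. Payload 4.4 kg.
Tool frame: the origin (TCP) lies midway between the tips of the shut fingers; the grasp point (between the pads) lies 19 mm behind it; z points along the fingers, y is the direction in which the jaws open and shut (so a half turn about z gives the same grasp; the last joint's range is limited). The gripper opens to 85 mm and grips with 20 to 120 N. Pads are 22 mm wide; open, the fingers measure 114 mm over their backs; the gripper's body (76 mm by 85 mm) begins 54 mm behind the grasp point. The pads swing forward as they close: fully open they stand 13 mm farther back than shut.
Start: joints at [1.148, 0.628, 0.038, 1.517, -0.027, 0.996, -0.02], TCP at [227.058, -609.067, 231.313] pointing down, gripper open.
Joint ranges: [-3.06, 3.06], [-0.37, 2.12], [-1.25, 1.32], [0.18, 2.47], [-1.1, 4.24], [0.23, 1.98], [-2.94, 2.94]. Speed limits (rad/s): [2.57, 2.57, 3.14, 3.14, 3.14, 3.14, 3.14].

INTERFACE

Orientations are given as [roll, pitch, yaw] about the fixed x, y, z axes, in that order (R = Rz(yaw) Ry(pitch) Rx(roll)).
In Python, from cell import * gives the robot as it stands. The module is installed in compiled form; this text tells all that it offers.
- The arm moves only by the tool move_arm, never from a script. Its argument "series" is a list of rows, each a list of 2 entries, a list of its own where there are three numbers: the shift along the tool's x, y, z in m, then the turn about the tool's z in rad. In form: [[[x, y, z], yaw], ...]. A call has 1 to 5 rows; each row is the pose to reach, as a shift and turn from the pose measured when the call began, along the tool's axes at that moment; what a row does not reach only later rows make up. A row lasts 1/8 s, in which the tool goes at most 62.5 mm and 10.7 degrees, less where a joint would pass 70% of its speed; a pose out of reach is approached as far as the arm can. A call with a gripper value outside its range is refused whole. "claw" is the opening, from 0 (shut) to 1 (fully open), set as the call begins (left out, the last holds). The fingers move at their own pace and stop on an object; the grip force is fixed at half the most. Time passes only in rows, so rows that repeat a pose let the fingers close. It gives the time, the measured TCP pose, the force and the opening at its end, in the units of the state.
- read_state(): the state, without advancing time (a new reading comes with each control period).
- get_image(name): name is "side" or "top"; returns the picture (400x640x3 uint8, blue, green, red); there is no depth.
- camera_model(name): a dict with "fov_y" (degrees; the focal length in pixels is half the picture's height over the tangent of half this angle, whatever the lens; pixels are square), "cx", "cy" (the principal point, pixels), "k1" (the pictures are not rectified: a ray, as slopes to the right and down, at radius r is drawn at 1 + k1 r^2 times it, then the intrinsics apply), "pose" (4x4, takes a point from camera to world coordinates). Camera axes: x right, y down, z forward; pixel columns grow to the right and rows downward; lengths in mm; the calibration is good to about 2 mm. A picture is of the moment at which its call begins. camera_model takes no time and is no camera call.
- finish_job(): hands the job in, once; it reports no verdict.
The state is a dict: "clock": time; "qpos": joint angles; "qd": joint speeds; "tau": joint torques, N m; "eef_pos": TCP position; "tool_rot": TCP orientation; "force": force on the tool from outside, world axes, zero at the start; "torque": the same for the moment, N m; "width": finger opening in mm.
Only numpy, scipy, OpenCV 4.12 (cv2) and the standard library are available. Lean on these libraries where they do the work, as an engineer would, in place of code of your own. Each camera call takes 0.05 s, during which the arm holds its last target. There are 200 camera calls.

TASK

Lift the arched lever of the cartridge holder so that its rings swing open, push the filter cartridge along the trough until it is fully home against the end stop, then press the lever all the way down so that the rings close over the cartridge. Leave the glassware and bottles standing nearby alone.

Things in the scene. Friction and masses are not known exactly. Their poses are not given: they have to be found in the camera images.
- holder: Cartridge holder fixed to the bench. Origin on the bench under the seat centre; x points away from the lever side, y along the trough from the end stop to the open loading end, z up. Aluminium base plate x -75..60, y -65..170 mm, 12 mm thick. Between trough and lever: a fixed dark cover, x -63..-41, y +-39, up to z 30 mm, and the lever's bearings at x -55, y +-46, up to z 54 mm.
- seat (a point): Where the cartridge's centre belongs when home: x 0, y 0, z 42 mm in the holder, axes as the holder's. Trough: floor at holder z 20 mm, walls' inner faces at x +-23.2 mm, 6 mm thick, tops at z 38 mm, from y -45 to 165 mm, open at the +y end. End stop: dark fork of two posts 20 mm apart, tops at z 58 mm, its face at y -45 mm.
- rings (a point): Point between the two pairs of thin steel half-rings, x 0, y 0, z 61 mm in the holder. The pairs stand at y -18 and 18 mm, hinged on the trough walls at x +-27, z 42 mm. Shut, they meet over the trough, tops at z 64 mm, clear of the cartridge's waist but in the way of its end caps. Open, they lie outwards to x +-42 mm, up to z 77 mm, and the caps pass freely.
- lever_hinge (a point): Middle of the lever's hinge line, in the holder at x -55, y 0, z 45 mm; the line runs along the holder's y. Axes as the holder's.
- lever_bar (a point): Centre of the lever's black cross-bar, a cylinder of 12 mm diameter and 76 mm length along the holder's y, 70 mm from the hinge line. The lever is a U-shaped arch of 8 mm rod, its two arms at y +-40 mm with free space between. The bar can be pinched, hooked or pushed. Its axes turn with the lever.
- lever (a joint): Lever angle, rad. 0: down, rings shut, the arch sticking out to the holder's -x side 10 degrees above level, bar 57 mm above the bench, only bench below it. 1.0: up, 67 degrees above level, bar 109 mm above the bench, rings open; lifting carries the bar up and towards the trough. A spring helps it up, friction holds it where it is left: at the bar about 1 to 2 N lift it, 2 to 4 N press it down.
- cartridge_center (a point): Centre of the loose white spool-shaped filter cartridge lying in the trough near its open end, 0.13 to 0.25 kg. Two end caps 44 mm wide, 14 mm long, joined by a waist 28 mm wide, 62 mm long (90 mm in all); flat rear face 45 mm behind this point. A front nipple 10 mm wide, 12 mm long enters the end stop's gap. Its y axis points to the rear; it may roll about it.
- reagent: Amber jar with a red cap, 48 mm wide, 85 mm high, origin under its centre. Bystander.
- beaker: Small glass beaker, 66 mm wide, 85 mm high, origin under its centre. Bystander.
- dropper: Small white bottle, 34 mm wide, 70 mm high, origin under its centre. Bystander.
- flask: Filter flask with a white funnel on top and a blue weight ring round it, 110 mm wide, 185 mm high, origin under its centre. Bystander.
Mind the look-alikes: they are no part of the job. What is shaped like the part that bears cartridge_center but pink or purple is not meant.

How it is judged (in metres and radians):
On the way, in this order (a step that is already met when the one before it is completed fails the run):
1. the lever is up and the rings are open (value of joint lever above 0.85 rad), for 0.2 s.
2. the cartridge is home in the trough while the rings are open (value of joint lever above 0.85 rad and y of cartridge_center in the frame of seat below 0.006 m and distance between cartridge_center and seat below 0.008 m), for 0.2 s.
At the end, for the whole second after the job is handed in: The lever is fully down (below 0.06 rad) with the rings shut over the cartridge, which rests in the trough against the end stop (within 6 mm along the trough, its centre within 8 mm of the seat point, in line with the trough within 0.08 rad) (value of joint lever below 0.06 rad and distance between cartridge_center and seat below 0.008 m and y of cartridge_center in the frame of seat below 0.006 m and angle between the y axis of cartridge_center and the y axis of seat, either way round below 0.08 rad and linear speed of cartridge below 0.02 m/s); the robot touches nothing.
It fails at once if a bystander is knocked over or shifted by more than 30 mm (distance of any of reagent, beaker, dropper, flask from where it was at the start of the episode above 0.03 m or angle between any of reagent, beaker, dropper, flask's own z axis and vertical above 0.5 rad).
It also fails if it takes over 72 s, if anything falls off the work surface, if the arm or the gripper's body presses on something with over 40 N, if the wrist force passes 120 N, or if a joint passes its speed limit or range.

## Working session

There is one attempt and no reset: what is moved stays moved. The work goes in short steps, Python scripts to look and compute and a tool call to move; the robot and the scene stay as the last step left them, time stands still between calls to the robot, and variables do not carry over. Pictures are saved under pics/ and viewed, about 8 in all and at most 12, crops included, and the job is handed in when it is done.

Besides the shell and the picture viewer there is one more tool, called after "Request:" as name(argument=value, ...) on one line, values as JSON. move_arm: Moves the arm, as the interface text tells. Its arguments: {"type":"object","properties":{"series":{"type":"array"},"claw":{"type":"number"}},"required":["series"]}

```bash
mkdir -p pics; cat > h.py <<'E'
from cell import *
import numpy as np, cv2
def ray(name,u,v):
    m=camera_model(name); f=200/np.tan(np.radians(m['fov_y']/2))
    d=np.array([(u-m['cx'])/f,(v-m['cy'])/f]); r=np.linalg.norm(d); s=r
    for _ in range(20): s=r/(1+m['k1']*s*s)
    d=d*(s/r if r>0 else 1)
    P=np.array(m['pose']); return P[:3,3],P[:3,:3]@np.array([d[0],d[1],1])
def onz(name,u,v,z):
    o,d=ray(name,u,v); return o+d*(z-o[2])/d[2]
def proj(name,p):
    m=camera_model(name); f=200/np.tan(np.radians(m['fov_y']/2)); P=np.array(m['pose'])
    c=P[:3,:3].T@(np.array(p,float)-P[:3,3]); s=c[:2]/c[2]; s=s*(1+m['k1']*(s@s)); return s*f+[m['cx'],m['cy']]
def snap(name,fn=None):
    im=np.array(get_image(name)); 
    if fn: cv2.imwrite('pics/'+fn,im)
    return im
E
python3 - <<'E'
from h import *
snap('top','t0.png');snap('side','s0.png')
s=read_state();print(s)
for n in('top','side'):
    m=camera_model(n);print(n,np.round(m['pose'],3).tolist(),m['fov_y'],m['k1'],m['cx'],m['cy'])
E
```

```text
{'clock': 0.1, 'qpos': array([ 1.14818122,  0.62926365,  0.03844001,  1.5182568 , -0.02699195,
        0.99628556, -0.01998665]), 'qd': array([ 0.00076052, -0.00262427,  0.0004015 , -0.00270413, -0.00152968,
        0.00126325, -0.00080561]), 'tau': array([ 3.83209001e-03, -5.64524603e+01,  1.23057570e+00, -1.93971831e+01,
        1.12807538e-02,  5.45796880e-03, -4.60281763e-05]), 'eef_pos': array([ 226.87677858, -608.53265273,  230.47804465]), 'tool_rot': array([-3.13989726e+00,  2.12028431e-05,  3.56836940e-01]), 'force': array([ 0.04304871, -0.92080095,  0.31981964]), 'torque': array([-0.00728374, -0.03673518,  0.07232128]), 'width': 85.51793306102068}
top [[0.024, -0.984, 0.179, 352.23], [-1.0, -0.023, 0.008, -36.661], [-0.004, -0.179, -0.984, 1255.475], [0.0, 0.0, 0.0, 1.0]] 55.86889912907767 -0.044090312733624744 319.09319440373247 197.06712749078426
side [[-0.925, -0.271, 0.266, 224.33], [-0.38, 0.626, -0.681, 844.712], [0.018, -0.731, -0.682, 918.23], [0.0, 0.0, 0.0, 1.0]] 43.971231785229875 0.02313247158703683 324.4294321236772 198.739507851795
```

View pics/t0.png

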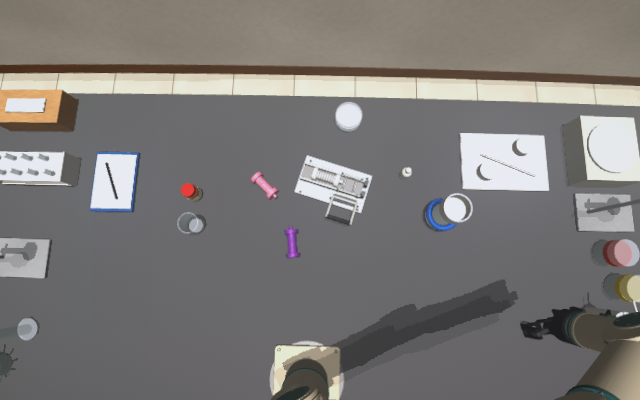

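View pics/s0.png

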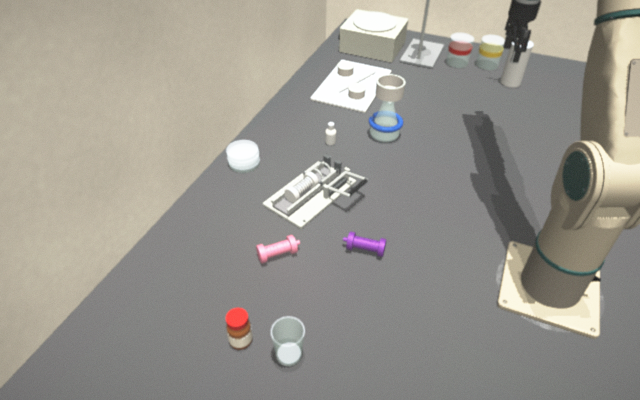

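The top view shows the holder at about (335,184), lever toward the robot at (341,209), open end on the left. The side view shows it at (315,190). The pink and purple spools are decoys. Next I zoom in on the holder.

```bash
python3 - <<'E'
from h import *
t=cv2.imread('pics/t0.png');s=cv2.imread('pics/s0.png')
a=cv2.resize(t[140:240,280:390],None,fx=4,fy=4,interpolation=cv2.INTER_CUBIC)
b=cv2.resize(s[140:240,255:375],None,fx=3.3,fy=4*.825*1.212,interpolation=cv2.INTER_CUBIC)
b=cv2.resize(b,(int(120*3),400)) if 0 else cv2.resize(s[145:235,260:375],(345,270),interpolation=cv2.INTER_CUBIC)
c=np.zeros((400,440+345,3),np.uint8);c[:,:440]=a;c[:270,440:]=b
cv2.imwrite('pics/c0.png',c)
hsv=cv2.cvtColor(t,cv2.COLOR_BGR2HSV)
m=((hsv[...,2]>140)&(hsv[...,1]<60)).astype(np.uint8);m[:,:285]=0;m[:,385:]=0;m[:145]=0;m[240:]=0
m=cv2.morphologyEx(m,cv2.MORPH_CLOSE,np.ones((5,5)))
cs,_=cv2.findContours(m,0,1);k=max(cs,key=cv2.contourArea)
print(cv2.contourArea(k),cv2.minAreaRect(k),cv2.approxPolyDP(cv2.convexHull(k),4,True)[:,0].tolist())
E
```

```text
2749.5 ((331.3000183105469, 189.6000213623047), (70.5187759399414, 53.44248962402344), 18.43494987487793) [[306, 155], [372, 176], [361, 212], [351, 224], [326, 216], [294, 191]]
```

View pics/c0.png

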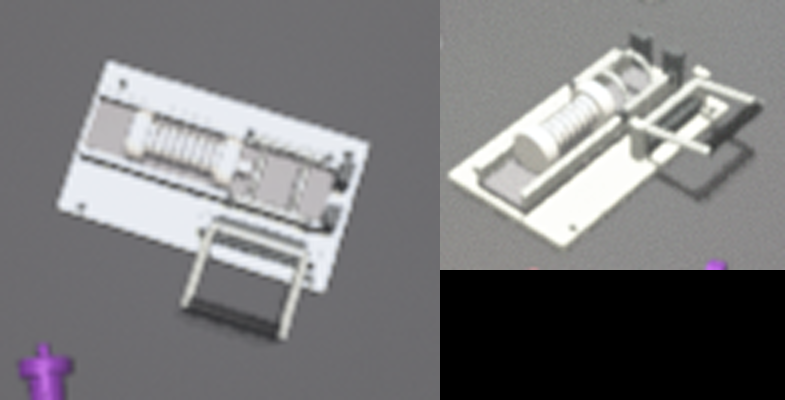

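The crop shows the plate corners clearly at (107,60), (369,145), (324,292) and (57,208), with the bar ends at about (185,307) and (285,335). The cartridge's rear cap is at about (140,130).

```bash
cat >> h.py <<'E'
def up(u,v): return (u+.5)/4-.5+280,(v+.5)/4-.5+140
E
python3 - <<'E'
from h import *
px=[(107,60),(369,145),(324,292),(57,208)];H=np.array([(60,170),(60,-65),(-75,-65),(-75,170)],float)
W=np.array([onz('top',*up(*p),12)[:2] for p in px])
hc,wc=H.mean(0),W.mean(0);C=(H-hc).T@(W-wc)
th=np.arctan2(C[0,1]-C[1,0],C[0,0]+C[1,1]);R=np.array([[np.cos(th),-np.sin(th)],[np.sin(th),np.cos(th)]])
o=wc-R@hc;print('yaw',th,'origin',o,'resid',np.round((R@H.T).T+o-W,1).tolist())
np.savez('hold.npz',o=o,th=th)
b=R.T@(np.mean([onz('top',*up(*p),57)[:2] for p in [(185,307),(285,335)]],0)-o);print('bar in holder',b,'expect',-55-70*np.cos(np.radians(10)))
for p in [(140,132),(235,158)]: print('cap',R.T@(onz('top',*up(*p),60)[:2]-o))
for n,u in dict(red=(188,188),beak=(188,222),drop=(406,173),flask=(450,210)).items(): print(n,onz('top',*u,60))
E
```

```text
yaw -0.291838364741544 origin [ 618.11699332 -124.65707327] resid [[-0.4, 0.0], [1.5, -1.0], [-1.3, 0.2], [0.3, 0.7]]
bar in holder [-125.50298807   -1.38308505] expect -123.93654271085457
cap [ -2.21813696 118.95653691]
cap [ 1.04520492 38.77476722]
red [589.66291864 401.11804265  60.        ]
beak [478.59562048 391.5544773   60.        ]
drop [ 656.00185256 -308.32712112   60.        ]
flask [ 537.11017376 -448.27750861   60.        ]
```

Request:
move_arm(series=[[[0.044,-0.039,0],-0.1],[[0.088,-0.078,0],-0.2],[[0.131,-0.117,0],-0.3],[[0.175,-0.157,0],-0.4],[[0.218,-0.196,0],-0.5]], claw=0.5)

```text
clock: 0.72
eef_pos: [363.3, -346.8, 230.7]
tool_rot: [-3.14, -0.001, 0.86]
force: [0.1, -0.6, -0.3]
width: 42.8
```

```bash
cat > go.py <<'E'
# usage: go.py hx hy z : current pose in holder frame and shift needed in tool axes
from h import *; import sys
from scipy.spatial.transform import Rotation as Ro
d=np.load('hold.npz');th=float(d['th']);o=d['o'];c,s=np.cos(th),np.sin(th);R=np.array([[c,-s],[s,c]])
st=read_state();p=st['eef_pos'];T=Ro.from_euler('xyz',st['tool_rot']).as_matrix()
print('clock',round(st['clock'],2),'holder',np.round(np.r_[R.T@(p[:2]-o),p[2]],1),'rot',np.round(st['tool_rot'],3),'F',np.round(R.T@st['force'][:2],1),round(st['force'][2],1),'w',round(st['width'],1))
if len(sys.argv)>3:
    g=np.array(sys.argv[1:4],float);w=np.r_[R@g[:2]+o,g[2]]
    dy=(th+np.pi/2-st['tool_rot'][2]+np.pi)%(2*np.pi)-np.pi
    print('shift m',np.round(T.T@(w-p)/1000,4),'turn',round(-dy,3))
E
python3 go.py -124 0 150
```

```text
clock 0.72 holder [-180.2 -286.1  230.7] rot [-3.14e+00 -1.00e-03  8.60e-01] F [ 0.2 -0.6] -0.3 w 42.8
shift m [ 0.2841 -0.0649  0.0811] turn -0.419
```

Request:
move_arm(series=[[[0.057,-0.013,0.016],-0.09],[[0.114,-0.026,0.032],-0.18],[[0.17,-0.039,0.048],-0.26],[[0.227,-0.052,0.064],-0.34],[[0.284,-0.065,0.081],-0.419]])

```text
clock: 1.35
eef_pos: [499.9, -87.5, 149.5]
tool_rot: [-3.141, -0.001, 1.281]
force: [0.4, -0.9, 0.4]
width: 42.4
```

```bash
python3 - <<'E'
from h import *
t=snap('top');s=snap('side')
c=np.zeros((400,785,3),np.uint8);c[:,:440]=cv2.resize(t[140:240,280:390],(440,400),interpolation=cv2.INTER_CUBIC)
c[:270,440:]=cv2.resize(s[145:235,260:375],(345,270),interpolation=cv2.INTER_CUBIC);cv2.imwrite('pics/c1.png',c)
E
python3 go.py -124 0 38
```

```text
clock 1.45 holder [-124.3    8.4  148.7] rot [-3.14  -0.007  1.292] F [-1.1  0. ] -0.6 w 42.8
shift m [-0.0091  0.0004  0.1106] turn 0.013
```

View pics/c1.png

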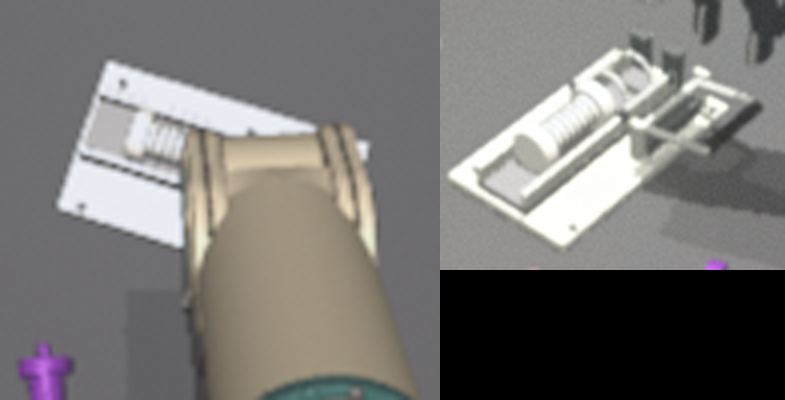

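The fingers hang above the lever, in line with the bar. Descending to straddle it.

Request:
move_arm(series=[[[-0.009,0,0.03],0.013],[[-0.009,0,0.06],0.013],[[-0.009,0,0.09],0.013],[[-0.009,0,0.108],0.013],[[-0.009,0,0.108],0.013]])

```text
clock: 2.08
eef_pos: [497.7, -89.0, 39.4]
tool_rot: [-3.136, -0.006, 1.278]
force: [-0.3, 0.6, 0.6]
width: 42.7
```

```bash
python3 - <<'E'
from h import *
s=snap('side');cv2.imwrite('pics/c2.png',cv2.resize(s[100:235,260:430],(680,540),interpolation=cv2.INTER_CUBIC))
E
python3 go.py -124 0 38
```

```text
clock 2.12 holder [-124.9   -0.3   40.3] rot [-3.138 -0.006  1.278] F [-0.3 -0. ] 0.4 w 42.7
shift m [0.0003 0.0009 0.0023] turn -0.001
```

View pics/c2.png

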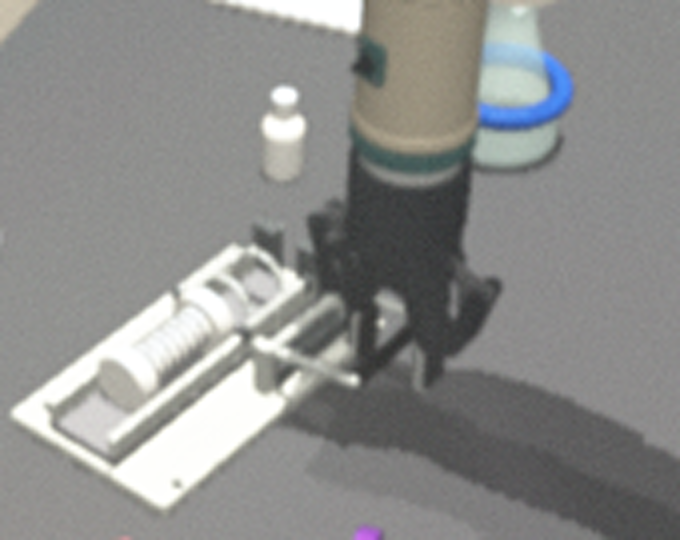

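The jaws straddle the bar, one finger inside the arch and one outside. Now I close them.

Request:
move_arm(series=[[[0,0.001,0.002],0],[[0,0.001,0.002],0],[[0,0.001,0.002],0],[[0,0.001,0.002],0],[[0,0.001,0.002],0]], claw=0)

```text
clock: 2.75
eef_pos: [500.8, -89.8, 39.0]
tool_rot: [-3.141, -0.006, 1.278]
force: [2.5, -2.3, 6.2]
width: 10.1
```

Request:
move_arm(series=[[[0,0.0013,-0.006],0],[[0,0.0032,-0.0118],0],[[0,0.0055,-0.0174],0],[[0,0.0083,-0.0228],0],[[0,0.0083,-0.0228],0]])

```text
clock: 3.38
eef_pos: [508.0, -92.0, 62.4]
tool_rot: [-3.14, -0.006, 1.278]
force: [-1.3, 0.2, 1.5]
width: 9.6
```

```bash
python3 go.py -115.6 0 61.8
```

```text
clock 3.38 holder [-114.9   -0.4   62.4] rot [-3.14  -0.006  1.278] F [-1.3 -0.2] 1.5 w 9.6
shift m [ 0.0004 -0.0007  0.0006] turn -0.001
```

Request:
move_arm(series=[[[0,0.006,-0.01],0],[[0,0.015,-0.019],0],[[0,0.025,-0.026],0],[[0,0.032,-0.029],0],[[0,0.032,-0.029],0]])

```text
clock: 4.0
eef_pos: [533.4, -99.7, 92.2]
tool_rot: [-3.128, -0.005, 1.278]
force: [-12.1, 5.6, 11.5]
width: 9.7
```

```bash
python3 - <<'E'
from h import *
s=snap('side');cv2.imwrite('pics/c3.png',cv2.resize(s[100:235,260:430],(680,540),interpolation=cv2.INTER_CUBIC))
E
python3 go.py -82 0 90
```

```text
clock 4.05 holder [-88.3  -0.4  92.2] rot [-3.129 -0.005  1.279] F [-12.6   2.3] 11.9 w 9.9
shift m [0.0004 0.0064 0.0021] turn -0.0
```

View pics/c3.png

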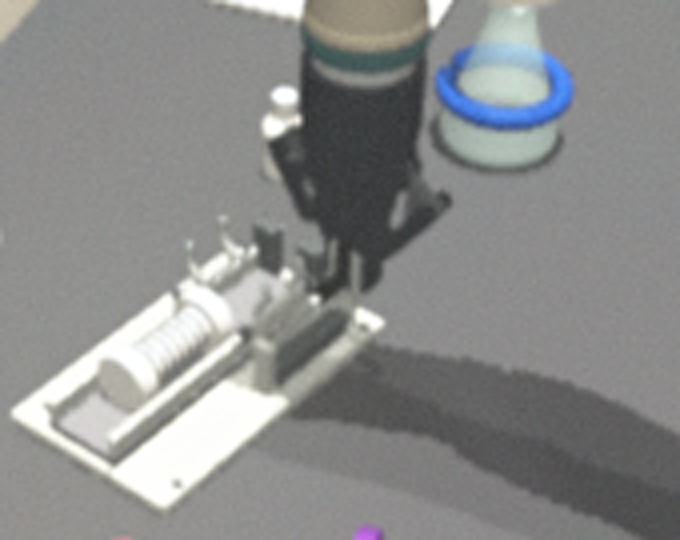

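The rings stand open and the bar is held at about (350,280). The force is mild, around 17 N. I'll release here and read the lever angle.

Request:
move_arm(series=[[[0,0,0],0],[[0,0,0],0],[[0,0,0],0],[[0,0,0],0],[[0,0,0],0]], claw=0.45)

```text
clock: 4.68
eef_pos: [533.6, -99.8, 92.1]
tool_rot: [-3.129, -0.005, 1.278]
force: [0.5, -0.1, 0.5]
width: 38.5
```

Request:
move_arm(series=[[[0,0,-0.02],0],[[0,0,-0.04],0],[[0,0,-0.06],0],[[0,0,-0.075],0],[[0,0,-0.075],0]])

```text
clock: 5.3
eef_pos: [535.1, -100.5, 168.0]
tool_rot: [-3.131, -0.005, 1.278]
force: [0.1, -0.2, 0.3]
width: 38.2
```

```bash
python3 go.py 0 165 160
```

```text
clock 5.3 holder [-86.4  -0.8 168. ] rot [-3.131 -0.005  1.278] F [ 0.2 -0.2] 0.3 w 38.2
shift m [0.1658 0.0864 0.0079] turn -0.001
```

Move over behind the cartridge (shut fingers), then measure lever and cartridge.

Request:
move_arm(series=[[[0.033,0.017,0],0],[[0.066,0.034,0],0],[[0.1,0.052,0],0],[[0.135,0.07,0],0],[[0.166,0.086,0],0]], claw=0)

```text
clock: 5.92
eef_pos: [665.6, 34.8, 166.6]
tool_rot: [-3.129, -0.004, 1.279]
force: [1.1, -0.0, 1.2]
width: 0.2
```

```bash
python3 - <<'E'
from h import *
t=snap('top');s=snap('side')
c=np.zeros((560,784,3),np.uint8);c[:400,:344]=cv2.resize(t[140:240,304:390],(344,400),interpolation=cv2.INTER_CUBIC)
c[:540,344:]=cv2.resize(s[110:245,265:375],(440,540),interpolation=cv2.INTER_CUBIC)
d=np.load('hold.npz');th=float(d['th']);R=np.array([[np.cos(th),-np.sin(th)],[np.sin(th),np.cos(th)]])
for l in (.85,.925,1.0):
    a=l+np.radians(10)
    for y in(-38,38):
        w=R@np.array([-55-70*np.cos(a),y])+d['o'];print(l,y,[(proj('side',[*w,45+70*np.sin(a)])-[265,110])*4+[344,0]])
for y in (35,125):
  w=R@np.array([0,y])+d['o'];print('cart',y,(proj('side',[*w,64])-[265,110])*4+[344,0])
cv2.imwrite('pics/c4.png',c)
E
python3 go.py 0 152 38
```

```text
0.85 -38 [array([710.06964395, 204.31009054])]
0.85 38 [array([639.04811319, 261.60925353])]
0.925 -38 [array([704.68390105, 198.42760957])]
0.925 38 [array([633.49398164, 255.50843694])]
1.0 -38 [array([699.0510528 , 192.85861333])]
1.0 38 [array([627.70244731, 249.71754537])]
cart 35 [531.81593691 248.79033323]
cart 125 [441.74369465 317.41100673]
clock 6.03 holder [ -0.3 170.6 166.5] rot [-3.131 -0.008  1.283] F [-0.5  1.1] -0.2 w -0.1
shift m [-0.0196  0.0017  0.1284] turn 0.004
```

View pics/c4.png

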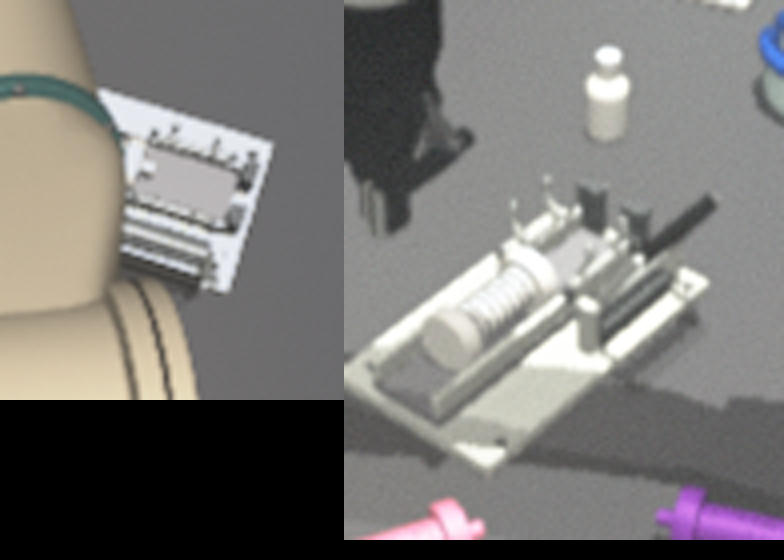

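The bar's ends at (712,200) and (643,250) put the lever at roughly 0.89 rad, which is too little margin. I'll nudge the bar further up from its outer side with shut fingers.

Request:
move_arm(series=[[[-0.043,-0.033,0],0],[[-0.086,-0.066,0],0],[[-0.128,-0.1,0],0],[[-0.17,-0.133,0],0.004],[[-0.17,-0.133,0],0.004]])

```text
clock: 6.65
eef_pos: [485.7, -90.3, 165.8]
tool_rot: [-3.125, -0.005, 1.273]
force: [0.2, 0.3, -0.4]
width: 0.1
```

Request:
move_arm(series=[[[0,0,0.02],0],[[0,0,0.04],0],[[0,0,0.06],0],[[0,0,0.07],0],[[0,0,0.07],0]])

```text
clock: 7.28
eef_pos: [484.4, -89.5, 95.1]
tool_rot: [-3.124, -0.004, 1.273]
force: [-0.1, -0.4, 0.7]
width: 0.0
```

```bash
python3 go.py -100 0 96
```

```text
clock 7.28 holder [-138.2   -4.8   95.1] rot [-3.124 -0.004  1.273] F [ 0.  -0.4] 0.7 w 0.0
shift m [ 0.005   0.0382 -0.0016] turn -0.006
```

Request:
move_arm(series=[[[0.003,0.02,0],0],[[0.003,0.03,0],0],[[0.003,0.034,0],0],[[0.003,0.037,0],0],[[0.003,0.037,0],0]])

```text
clock: 7.9
eef_pos: [518.9, -97.1, 94.7]
tool_rot: [-3.121, -0.004, 1.273]
force: [-4.4, 0.9, 4.7]
width: -0.2
```

Request:
move_arm(series=[[[0,0.002,0],0],[[0,0.004,0],0],[[0,0.006,0],0],[[0,0.006,0],0],[[0,0.006,0],0]])

```text
clock: 8.52
eef_pos: [521.6, -98.2, 94.5]
tool_rot: [-3.114, -0.003, 1.274]
force: [-9.5, 3.1, 8.8]
width: 0.2
```

Request:
move_arm(series=[[[0,-0.01,0],0],[[0,-0.02,0],0],[[0,-0.02,-0.03],0],[[0,-0.02,-0.06],0],[[0,-0.02,-0.075],0]])

```text
clock: 9.15
eef_pos: [505.5, -93.4, 171.5]
tool_rot: [-3.118, -0.003, 1.274]
force: [-0.7, -0.7, -0.4]
width: 0.0
```

Request:
move_arm(series=[[[0.043,0.03,0],0],[[0.086,0.06,0],0],[[0.13,0.09,0],0],[[0.17,0.12,0],0],[[0.17,0.12,0],0]])

```text
clock: 9.78
eef_pos: [672.1, 38.6, 168.0]
tool_rot: [-3.119, -0.007, 1.278]
force: [-1.1, -0.3, -0.7]
width: -0.1
```

```bash
python3 - <<'E'
from h import *
s=snap('side')
cv2.imwrite('pics/c5.png',cv2.resize(s[145:195,300:375],(750,500),interpolation=cv2.INTER_CUBIC))
d=np.load('hold.npz');th=float(d['th']);R=np.array([[np.cos(th),-np.sin(th)],[np.sin(th),np.cos(th)]])
for l in (.8,.9,1.0,1.1):
    a=l+np.radians(10)
    print(l,[np.round((proj('side',[*(R@np.array([-55-70*np.cos(a),y])+d['o']),45+70*np.sin(a)])-[300,145])*10+4.5).tolist() for y in(-38,38)])
for q in [(-55,-46,54),(-55,46,54)]: print(q,np.round((proj('side',[*(R@np.array(q[:2])+d['o']),q[2]])-[300,145])*10+4.5))
E
python3 go.py 0 154 40
```

```text
0.8 [[578.0, 175.0], [401.0, 319.0]]
0.9 [[561.0, 155.0], [383.0, 298.0]]
1.0 [[542.0, 137.0], [364.0, 279.0]]
1.1 [[523.0, 119.0], [344.0, 261.0]]
(-55, -46, 54) [468. 243.]
(-55, 46, 54) [257. 413.]
clock 9.82 holder [  3.8 168.7 167.9] rot [-3.117 -0.004  1.276] F [ 0.1 -1.1] 0.5 w -0.5
shift m [-0.0152 -0.0007  0.1279] turn -0.003
```

View pics/c5.png

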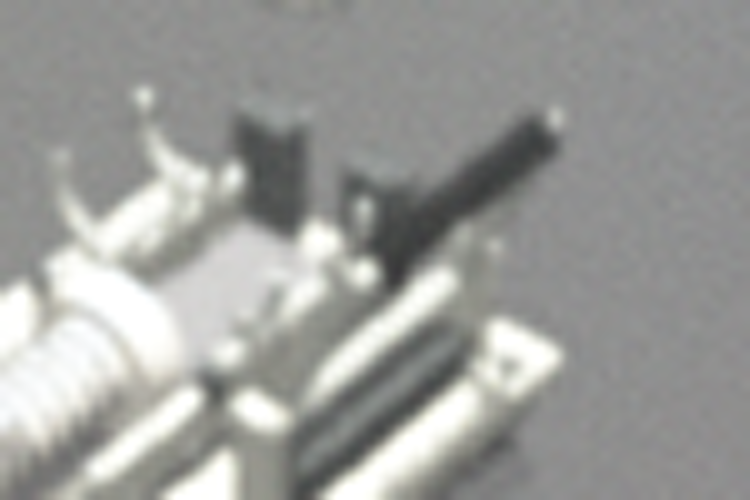

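The bar runs from (545,130) to (390,262), which matches a lever angle of 1.0, and the rings are open. Descending behind the cartridge.

Request:
move_arm(series=[[[-0.014,0,0.04],0],[[-0.014,0,0.08],0],[[-0.014,0,0.11],0],[[-0.014,-0.001,0.128],0],[[-0.014,-0.001,0.128],0]])

```text
clock: 10.45
eef_pos: [661.0, 23.2, 38.8]
tool_rot: [-3.115, -0.002, 1.275]
force: [0.8, 0.3, 0.3]
width: 0.2
```

```bash
python3 go.py 0 60 40
```

```text
clock 10.45 holder [ -1.5 153.9  38.8] rot [-3.115e+00 -2.000e-03  1.275e+00] F [0.7 0.6] 0.3 w 0.2
shift m [-0.0939  0.0018 -0.0014] turn -0.004
```

Request:
move_arm(series=[[[-0.012,0.001,-0.001],0],[[-0.024,0.001,-0.001],0],[[-0.036,0.001,-0.001],0],[[-0.048,0.001,-0.001],0],[[-0.06,0.001,-0.001],0]])

```text
clock: 11.08
eef_pos: [644.5, -35.1, 40.0]
tool_rot: [-3.115, -0.003, 1.275]
force: [0.6, 2.4, 1.6]
width: 0.0
```

Request:
move_arm(series=[[[-0.007,0,0],0],[[-0.013,0,0],0],[[-0.019,0,0],0],[[-0.025,0,0],0],[[-0.028,0,0],0]])

```text
clock: 11.7
eef_pos: [636.3, -62.4, 39.9]
tool_rot: [-3.115, -0.002, 1.275]
force: [0.8, 2.3, 0.6]
width: -0.1
```

```bash
python3 go.py 0 56 40
```

```text
clock 11.7 holder [-0.6 64.9 39.9] rot [-3.115e+00 -2.000e-03  1.275e+00] F [0.1 2.4] 0.6 w -0.1
shift m [-0.0089  0.0006 -0.0001] turn -0.004
```

Steady push at about 2.4 N. Continuing slowly until the end stop is felt.

Request:
move_arm(series=[[[-0.002,0.001,0],0],[[-0.004,0.001,0],0],[[-0.006,0.001,0],0],[[-0.008,0.001,0],0],[[-0.009,0.001,0],0]])

```text
clock: 12.32
eef_pos: [634.7, -70.7, 39.8]
tool_rot: [-3.115, -0.003, 1.275]
force: [0.5, 4.8, 0.8]
width: 0.2
```

Request:
move_arm(series=[[[-0.001,0,0],0],[[-0.002,0,0],0],[[-0.003,0,0],0],[[-0.004,0,0],0],[[-0.004,0,0],0]])

```text
clock: 12.95
eef_pos: [634.3, -70.6, 40.0]
tool_rot: [-3.115, -0.008, 1.277]
force: [1.5, 9.4, 0.1]
width: 0.3
```

The push stalled at holder y ≈ 56, where home was expected, and the force rose to 9 N. Backing off and looking.

Request:
move_arm(series=[[[0.005,0,0],0],[[0.01,0,0],0],[[0.025,0,0],0],[[0.025,0,-0.04],0],[[0.025,0,-0.08],0]])

```text
clock: 13.58
eef_pos: [643.2, -47.0, 120.6]
tool_rot: [-3.114, -0.008, 1.278]
force: [0.5, 0.4, 1.0]
width: 0.1
```

Request:
move_arm(series=[[[0.01,0,-0.04],0],[[0.04,0,-0.05],0],[[0.07,0,-0.05],0],[[0.07,0,-0.05],0],[[0.07,0,-0.05],0]])

```text
clock: 14.2
eef_pos: [664.2, 18.6, 170.7]
tool_rot: [-3.114, -0.006, 1.278]
force: [-0.5, -0.4, -0.8]
width: 0.1
```

```bash
python3 - <<'E'
from h import *
s=snap('side')
cv2.imwrite('pics/c6.png',cv2.resize(s[140:230,260:375],(690,540),interpolation=cv2.INTER_CUBIC))
d=np.load('hold.npz');th=float(d['th']);R=np.array([[np.cos(th),-np.sin(th)],[np.sin(th),np.cos(th)]])
for q in [(0,45,64),(0,45,42),(0,45,20),(0,-45,64)]: print(q,np.round((proj('side',[*(R@np.array(q[:2])+d['o']),q[2]])-[260,140])*6+2.5))
E
python3 go.py -82 0 150
```

```text
(0, 45, 64) [300. 207.]
(0, 45, 42) [300. 244.]
(0, 45, 20) [300. 281.]
(0, -45, 64) [426. 111.]
clock 14.25 holder [  3.1 149.8 170.7] rot [-3.114 -0.006  1.277] F [ 0.  -0.5] 0.6 w -0.1
shift m [-0.1501 -0.0842  0.0222] turn -0.002
```

View pics/c6.png

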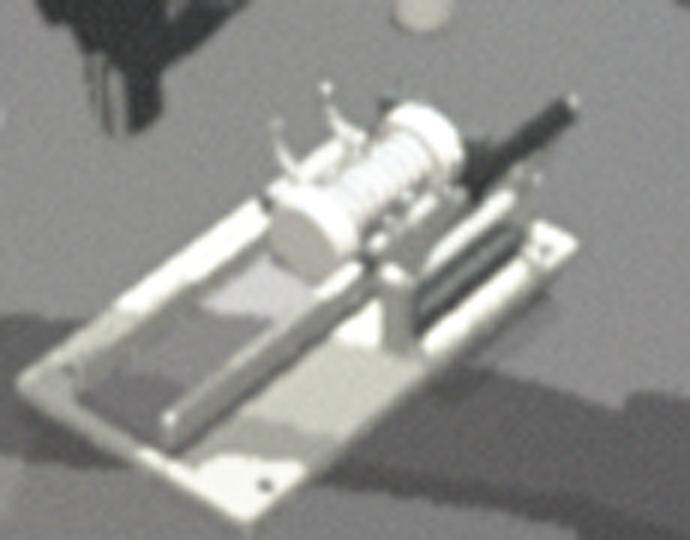

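The rear face centre is at (305,240), against (300,244) predicted for home, so the cartridge is seated with the rings still open. Back to the lever.

Request:
move_arm(series=[[[-0.038,-0.021,0],0],[[-0.076,-0.042,0],0],[[-0.113,-0.063,0],0],[[-0.15,-0.084,0],0],[[-0.15,-0.084,0],0]], claw=0.45)

```text
clock: 14.88
eef_pos: [537.1, -106.4, 172.0]
tool_rot: [-3.111, -0.002, 1.27]
force: [-0.2, -0.2, 0.7]
width: 38.4
```

```bash
python3 go.py -83 0 91
```

```text
clock 14.88 holder [-82.8  -5.8 172. ] rot [-3.111e+00 -2.000e-03  1.270e+00] F [-0.1 -0.3] 0.7 w 38.4
shift m [0.0056 0.0022 0.081 ] turn -0.009
```

Request:
move_arm(series=[[[0.005,0.001,0.025],0],[[0.005,0.001,0.05],0],[[0.005,0.002,0.07],0],[[0.005,0.002,0.08],0],[[0.005,0.002,0.08],0]])

```text
clock: 15.5
eef_pos: [538.2, -101.2, 91.6]
tool_rot: [-3.11, -0.002, 1.27]
force: [0.4, -0.5, 0.2]
width: 38.3
```

Request:
move_arm(series=[[[0,0,0],0],[[0,0,0],0],[[0,0,0],0],[[0,0,0],0],[[0,0,0],0]], claw=0)

```text
clock: 16.12
eef_pos: [538.9, -101.3, 92.2]
tool_rot: [-3.112, -0.002, 1.27]
force: [1.1, -0.1, 5.4]
width: 9.8
```

```bash
python3 go.py -83 0 91
```

```text
clock 16.12 holder [-82.6  -0.4  92.2] rot [-3.112e+00 -2.000e-03  1.270e+00] F [1.1 0.3] 5.4 w 9.8
shift m [ 0.0004 -0.0003  0.0012] turn -0.009
```

Request:
move_arm(series=[[[0,-0.004,0.002],0],[[0,-0.0076,0.0038],0],[[0,-0.013,0.007],0],[[0,-0.0176,0.0108],0],[[0,-0.022,0.015],0]])

```text
clock: 16.75
eef_pos: [521.5, -96.0, 78.9]
tool_rot: [-3.121, -0.003, 1.269]
force: [5.2, -3.3, 7.7]
width: 9.4
```

```bash
python3 go.py -124.3 0 40
```

```text
clock 16.75 holder [-100.8   -0.3   78.9] rot [-3.121e+00 -3.000e-03  1.269e+00] F [ 5.9 -1.7] 7.7 w 9.4
shift m [-0.     -0.0227  0.0394] turn -0.01
```

Request:
move_arm(series=[[[0,-0.008,0.006],0],[[0,-0.012,0.011],0],[[0,-0.016,0.017],0],[[0,-0.018,0.022],0],[[0,-0.02,0.027],0]])

```text
clock: 17.38
eef_pos: [505.4, -91.1, 53.4]
tool_rot: [-3.128, -0.004, 1.269]
force: [6.6, -3.9, -0.2]
width: 9.9
```

```bash
python3 go.py -124.3 0 38
```

```text
clock 17.38 holder [-117.6   -0.3   53.4] rot [-3.128 -0.004  1.269] F [ 7.4 -1.8] -0.2 w 9.9
shift m [ 0.0002 -0.0065  0.0155] turn -0.01
```

Request:
move_arm(series=[[[0,-0.001,0.004],0],[[0,-0.002,0.008],0],[[0,-0.003,0.012],0],[[0,-0.004,0.015],0],[[0,-0.004,0.017],0]])

```text
clock: 18.0
eef_pos: [500.9, -89.8, 36.9]
tool_rot: [-3.128, -0.003, 1.269]
force: [-2.6, 0.7, 12.5]
width: 9.8
```

```bash
python3 go.py -124.3 0 38
```

```text
clock 18.0 holder [-122.3   -0.4   36.9] rot [-3.128e+00 -3.000e-03  1.269e+00] F [-2.7 -0.1] 12.5 w 9.8
shift m [ 0.0004 -0.002  -0.001 ] turn -0.01
```

Lower stop felt (12 N up). Release, rise, then press from above with shut fingers to make sure.

Request:
move_arm(series=[[[0,0,0],0],[[0,0,0],0],[[0,0,0],0],[[0,0,0],0],[[0,0,0],0]], claw=0.45)

```text
clock: 18.62
eef_pos: [500.8, -89.8, 36.8]
tool_rot: [-3.128, -0.003, 1.269]
force: [0.2, 0.6, -0.3]
width: 38.4
```

Request:
move_arm(series=[[[0,0,-0.02],0],[[0,0,-0.04],0],[[0,0,-0.055],0],[[0,0,-0.055],0],[[0,0,-0.055],0]])

```text
clock: 19.25
eef_pos: [501.1, -90.2, 91.5]
tool_rot: [-3.127, -0.003, 1.269]
force: [0.1, -0.2, 0.7]
width: 38.8
```

Request:
move_arm(series=[[[0,-0.002,0],0],[[0,-0.002,0],0],[[0,-0.002,0],0],[[0,-0.002,0],0],[[0,-0.002,0],0]], claw=0)

```text
clock: 19.88
eef_pos: [499.3, -89.6, 91.5]
tool_rot: [-3.127, -0.003, 1.269]
force: [0.1, -0.3, -0.6]
width: 0.2
```

Request:
move_arm(series=[[[0,0,0.015],0],[[0,0,0.022],0],[[0,0,0.026],0],[[0,0,0.03],0],[[0,0,0.031],0]])

```text
clock: 20.5
eef_pos: [498.2, -89.3, 62.3]
tool_rot: [-3.126, -0.002, 1.269]
force: [-7.3, 0.9, 29.8]
width: -0.0
```

```bash
python3 go.py -124 0 62
```

```text
clock 20.5 holder [-125.    -0.6   62.3] rot [-3.126e+00 -2.000e-03  1.269e+00] F [-7.2 -1.2] 29.8 w -0.0
shift m [0.0007 0.001  0.0003] turn -0.01
```

Firm contact at z = 62.3 mm, where the bar's top should be at 63 when down. Retracting up and clear for a last look.

Request:
move_arm(series=[[[0,0,-0.02],0],[[0,0,-0.05],0],[[0,0,-0.09],0],[[0,0,-0.13],0],[[0,0,-0.15],0]])

```text
clock: 21.12
eef_pos: [501.4, -90.4, 214.4]
tool_rot: [-3.13, -0.003, 1.269]
force: [0.6, -0.1, 0.2]
width: 0.0
```

Request:
move_arm(series=[[[-0.05,0,0],0],[[-0.1,0,0],0],[[-0.15,0,0],0],[[-0.2,0,0],0],[[-0.2,0,0],0]])

```text
clock: 21.75
eef_pos: [439.7, -286.2, 213.6]
tool_rot: [-3.13, -0.0, 1.261]
force: [0.8, 1.5, -0.2]
width: 0.3
```

```bash
python3 - <<'E'
from h import *
t=snap('top');s=snap('side')
c=np.zeros((540,790,3),np.uint8);c[:400,:330]=cv2.resize(t[140:240,290:372],(330,400),interpolation=cv2.INTER_CUBIC)
c[:,330:]=cv2.resize(s[120:240,265:367],(460,540),interpolation=cv2.INTER_CUBIC)
cv2.imwrite('pics/c7.png',c)
E
python3 go.py
```

```text
clock 21.85 holder [-123.7 -200.7  213.7] rot [-3.130e+00 -3.000e-03  1.268e+00] F [-0.7  0.5] 0.3 w 0.1
```

View pics/c7.png

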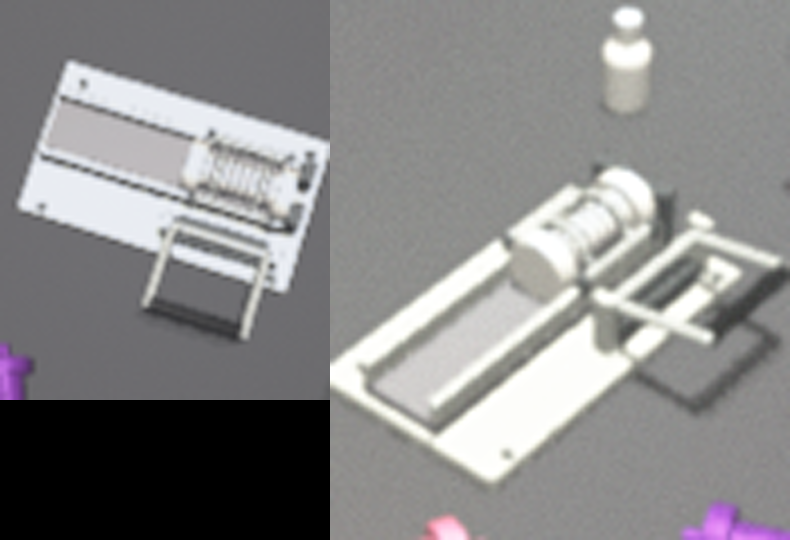

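The top view shows the bar ends at (145,307) and (245,335), exactly their original "down" position given this crop's 40 px offset. The rings are shut over the waist, the cartridge is against the fork, and the arm is clear.

```bash
python3 -c "
from cell import *
print(finish_job())"
```

```text
the job is handed in; nothing more can be done
None
```

I finished the job and handed it in at about 22 s of the 72 s allowed. The interface gives no verdict, so these are my own checks.

**What I did:**
- I pinched the lever bar and lifted it along its arc. The first release read only about 0.89 rad, too close to the 0.85 limit, so I nudged the bar up against its stop. The side view then matched about 1.0 rad.
- I pushed the cartridge with shut fingers until it stalled at the end stop. The push force rose from about 2.4 N to 9 N.
- I led the lever back down, let go, then pressed the bar from above with about 30 N.

**Last checks:**
- **Lever:** in the final top view the bar is back at its original "down" pixels. The press stopped at z = 62.3 mm, where the bar's top should be at 63 mm.
- **Cartridge:** its rear face appeared within about 2 mm of the predicted home position, seen before the rings closed. The final pictures show the rings shut over its waist and the cartridge against the fork.
- **Arm:** it stood clear of everything, with contact force near zero.
- **Bystanders:** the arm stayed well clear of all four on every move. I did not measure their final positions; only the dropper bottle was in the last picture, still standing.

**Disagreements:** the gripper read about 10 mm on the 12 mm bar. A 17 N side force also appeared near the top of the first lift and went away on release; I took it to be the upper stop.

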